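Punch a brow bar, then index it four clicks and hold

ROBOT

A 6-joint arm with a two-finger parallel gripper is mounted at the origin on the work surface. World frame = base frame: x ahead of the robot, y to its left, z up, the work surface at z = 0. Lengths are in m, angles in rad, forces in N, time in s.
With the tool pointing down it reaches from about 0.325 to 0.85 m from the base axis. Payload 4.4 kg.
Tool frame: the origin (TCP) lies midway between the tips of the shut fingers; the grasp point (between the pads) lies 19 mm behind it; z points along the fingers, y is the direction in which the jaws open and shut (so a half turn about z gives the same grasp; the last joint's range is limited). The gripper opens to 94 mm and grips with 3 to 60 N. Pads are 16 mm wide; open, the fingers measure 119 mm over their backs; the gripper's body (75 mm by 177 mm) begins 78 mm behind the grasp point.
Start: joints at [-1.377, 0.207, 1.542, -0, 1.393, -0.15], TCP at [0.194, -0.541, 0.205] pointing down, gripper open.
Joint ranges: [-2.73, 2.73], [-0.86, 2.22], [0.23, 2.46], [-1.11, 4.25], [0.08, 2.63], [-2.82, 2.82]. Speed limits (rad/s): [2.79, 2.79, 3.14, 3.14, 3.14, 3.14].

INTERFACE

Orientations are given as a rotation vector (axis times angle).
In Python, from workcell import env, optics, job gives the robot as it stands.
- The arm moves only by the tool send_rows, never from a script. Its argument "steps" is one flat list of numbers, 7 for each row, row after row: the finger opening in m, from 0 to 0.094, then the shift along the tool's x, y, z in m, then the turn, a rotation vector about the tool's x, y, z in degrees. A call has 1 to 20 rows; each row shifts and turns the pose as measured when the row begins, along the tool's axes as they then stand; what a row does not reach is not made up. A row lasts 1/10 s, in which the tool goes at most 50 mm and 8.59 degrees, less where a joint would pass 70% of its speed; a pose out of reach is approached as far as the arm can. A call with a gripper value outside its range is refused whole. The fingers move at their own pace and stop on an object; the grip force is fixed at half the most. Time passes only in rows, so rows that do not move let the fingers close. It gives the time, the measured TCP pose, the force and the opening at its end, in the units of the state.
- env.observe(): the state, without advancing time (a new reading comes with each control period).
- optics.read_camera(name): name is "scene" or "top" or "wrist"; returns (picture, depth): 480x640x3 uint8, red, green, blue; 480x640 float32, m along the optical axis (not along the pixel's ray), 0 where there is no reading.
- optics.get_calibration(name): a dict with "camera_matrix" (3x3 intrinsics, pixels), "T" (4x4, takes a point from camera to world coordinates). Camera axes: x right, y down, z forward; pixel columns grow to the right and rows downward; lengths in m; the calibration is good to about 2 mm. A picture is of the moment at which its call begins: read the wrist's pose just before it. get_calibration takes no time and is no camera call; for the wrist camera it gives the pose at the moment of the call.
- job.job_done(): hands the job in, once; it reports no verdict.
The state is a dict: "time_s": time; "joints": joint angles; "joint_vel": joint speeds; "tau": joint torques, N m; "tool_pos": TCP position; "tool_rot": TCP orientation; "ft_force": force on the tool from outside, world axes, zero at the start; "moment": the same for the moment, N m; "gripper_width": finger opening in m.
Only numpy, scipy, OpenCV 4.12 (cv2) and the standard library are available. Lean on these libraries where they do the work, as an engineer would, in place of code of your own. Each camera call takes 0.05 s, during which the arm holds its last target.

TASK

On the bench punch, swing the red-handled press lever down to its stop to punch the green brow bar, and let it come all the way back up. Then move the green-knobbed feed lever away from the press, counterclockwise seen from above, until it has clicked exactly four times, and keep hold of the knob there: the lever springs back if let go, so finish while still holding it, steady, after the fourth click and before the fifth. Never let it click a fifth time, do not feed the bar while the press lever is down, and leave alone the loose things lying round the machine.

Things in the scene. Friction and masses are not known exactly. Their poses are not given: they have to be found in the camera images.
- punch_base: bench punch: fixed grey base plate, 18 mm thick, from -80 to +130 mm in its x and -220 to +220 mm in its y; origin on the bench, z up, -x is its front. Blue punch frame and press lever at its +y end (frame at x +45 to +130, y +125 to +175 mm, 178 mm high), feed lever at its -y end. A green bar (top 36 mm up) runs along y under the punch, moved by the feed lever
- press_hinge (a point): middle of the press lever's hinge, a level line along the machine's y, at machine x +105, y +150, z +165 mm. The steel arm (18 mm wide, 14 mm thick) points from it to the machine's -x
- press_handle: red cross handle on the press lever's arm, 190 mm from the hinge: a round bar 26 mm thick, 64 mm long along the machine's y; free to roll on its own axis; origin at its middle, about 248 mm above the bench at rest and 146 mm at the stop. Can be pushed down from above with shut fingers, or pinched from above across its thickness
- press_lever (a joint): press lever angle: 0 = up at rest (arm 0.45 rad above level), 0.55 rad = down on its stop (0.10 rad below level). Sprung upward: about 4 N at the handle to start, 6 to 7 N at the stop; let go, it returns to 0 by itself. Punched = within 0.03 rad of the stop for 0.1 s; back up = below 0.06 rad
- feed_pivot (a point): pivot of the feed lever, a vertical axis at machine x +20, y -120 mm; this point is 18 mm above the bench. The steel lever arm (18 mm wide, top 52 mm above the bench) carries a sprung ball underneath that rides over the sector's pins; pivot, ball and knob lie on one line
- feed_knob: green upright round knob on the feed lever, 22 mm diameter, from 52 to 106 mm above the bench, straight from 62 to 102 mm; origin on its axis 80 mm above the bench, 130 mm from the pivot. It spins freely on its own axis. Stands free above the arm, so it can be pinched from above
- feed_lever (a joint): feed lever angle: 0 = rest stop, grows counterclockwise from above, knob moving away from the press; far stop 1.4 rad. At 0 the arm points 0.70 rad off the machine's -x towards +y; at 0.70 straight to -x. A spring always pulls it to 0: 4 to 7 N at the knob, clicks do not hold it. Each pin passed is one click: pull jumps about 2 N on meeting it, drops about 4 N over its crest, lowest in the gap beyond. First pin at 0.13 to 0.43 rad
- sector: grey arc fixed on the base plate under the feed lever, at a new angle each time, with seven upright brass pins (6 mm diameter, tops 39 mm above the bench) at 85 mm radius, 0.14 rad apart (18 mm at the knob). Origin on the pivot axis 18 mm above the bench, z up. Its -x axis points midway between pins four and five, which is where the lever's arm points after four clicks
- tape_roll: bystander, leave it alone: black ring-shaped roll, 90 mm across, hole 52 mm, 25 mm thick, lying flat; loose on the bench beside the machine's press-lever (+y) end; origin at its underside
- red_ring: bystander, leave it alone: red plastic ring, 56 mm across, 12 mm thick, lying flat; loose on the bench in front (-x) of the machine's base plate; origin at its underside
- clear_tub: bystander, leave it alone: clear open plastic tub, 90 mm across the mouth, 100 mm tall; loose on the bench beside the machine's feed-lever (-y) end; origin at its underside
- screwdriver: bystander, leave it alone: screwdriver lying on the bench, its handle to its own -x; loose on the bench beside the machine's feed-lever (-y) end, nearer the robot; origin at its underside

How it is judged:
On the way, in this order (a step that is already met when the one before it is completed fails the run):
1. the press lever is swung down to its stop with the feed lever still at rest (value of joint press_lever above 0.52 rad and value of joint feed_lever below 0.08 rad), for 0.1 s.
2. the press lever has come back up, the feed lever still at rest (value of joint press_lever below 0.06 rad and value of joint feed_lever below 0.08 rad), for 0.2 s.
3. the feed lever is held by its knob between the fourth and the fifth click (y of feed_knob in the frame of sector between -0.008 and 0.008 m and x of feed_knob in the frame of sector below 0 m and contact force between the fingers and feed_knob above 1 N and velocity of joint feed_lever between -0.15 and 0.15 rad/s and value of joint press_lever below 0.06 rad), for 0.5 s.
At the end, for the whole second after the job is handed in: the feed lever's knob is held still by the fingers (over 1 N on the knob) with the lever past the fourth pin and short of the fifth: the knob's axis within 8 mm either side of the line midway between them; the press lever is up (within 0.06 rad of rest) (all of step 3); the arm keeps its last pose, push and grip.
It fails at once if the feed lever goes past the fifth pin (a fifth click) (y of feed_knob in the frame of sector below -0.012 m).
It fails at once if the bar is fed while the press lever is down (value of joint feed_lever above 0.15 rad and value of joint press_lever above 0.12 rad).
It fails at once if a loose thing beside the machine is disturbed (distance of any of tape_roll, red_ring, clear_tub, screwdriver from where it was at the start of the episode above 0.03 m).
It also fails if it takes over 64 s, if anything falls off the work surface, if the arm or the gripper's body presses on something with over 40 N, if the wrist force passes 120 N, or if a joint passes its speed limit or range.

## Working session

There is one attempt and no reset: what is moved stays moved. The work goes in short steps, Python scripts to look and compute and a tool call to move; the robot and the scene stay as the last step left them, time stands still between calls to the robot, and variables do not carry over. Pictures are saved under pics/ and viewed, and the job is handed in when it is done.

Besides the shell and the picture viewer there is one more tool, called after "Request:" by a JSON object that holds its "op" and its "data". send_rows: Moves the arm, as the interface text tells. Its arguments: {"type":"object","properties":{"steps":{"type":"array","items":{"type":"number"}}},"required":["steps"]}

```bash
mkdir -p pics; ls; python3 - <<'E'
from workcell import env, optics, job
import cv2, numpy as np
s=env.observe(); print({k:np.round(v,3) for k,v in s.items()})
for n in ("scene","top"):
    p,d=optics.read_camera(n); c=optics.get_calibration(n)
    cv2.imwrite(f"pics/{n}0.png",p[...,::-1]); np.savez(f"{n}0.npz",p=p,d=d,K=c["camera_matrix"],T=c["T"])
    print(n,c["camera_matrix"],c["T"])
E
```

```text
pics
{'time_s': np.float64(0.0), 'joints': array([-1.378,  0.207,  1.543, -0.   ,  1.394, -0.15 ]), 'joint_vel': array([-0.   , -0.001, -0.001, -0.002, -0.001, -0.001]), 'tau': array([ 1.0000e-03, -3.7087e+01, -2.8142e+01,  7.0000e-02,  3.6000e-02,
       -0.0000e+00]), 'tool_pos': array([ 0.194, -0.541,  0.204]), 'tool_rot': array([-3.093, -0.537,  0.   ]), 'ft_force': array([ 0.065,  0.438, -0.083]), 'moment': array([ 0.009,  0.008, -0.041]), 'gripper_width': np.float64(0.094)}
scene [[451.93774775   0.         314.70237082]
 [  0.         451.93774775 241.90805312]
 [  0.           0.           1.        ]] [[ 0.88884863  0.38478559 -0.24877332  0.82845743]
 [ 0.45817382 -0.74048     0.49169718 -0.45329806]
 [ 0.00498632 -0.55102578 -0.83447332  0.97578811]
 [ 0.          0.          0.          1.        ]]
top [[495.05313728   0.         314.84190471]
 [  0.         495.05313728 240.35959659]
 [  0.           0.           1.        ]] [[ 0.02673119 -0.99512298  0.09495105  0.49163264]
 [-0.99961722 -0.02728732 -0.00456323  0.03846778]
 [ 0.00713194 -0.09479272 -0.99547148  1.05391834]
 [ 0.          0.          0.          1.        ]]
```

View pics/scene0.png

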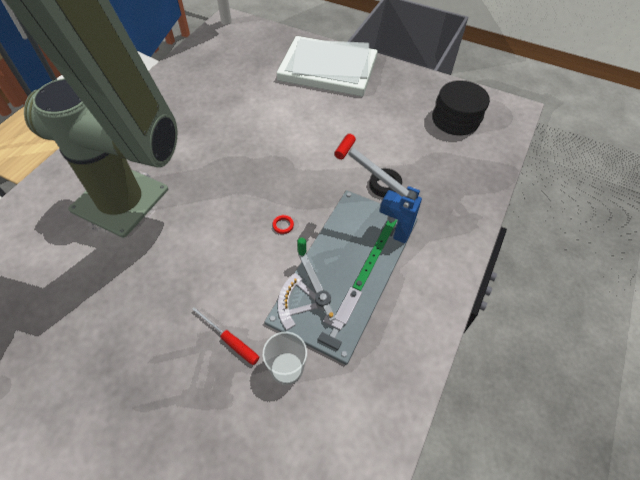

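View pics/top0.png

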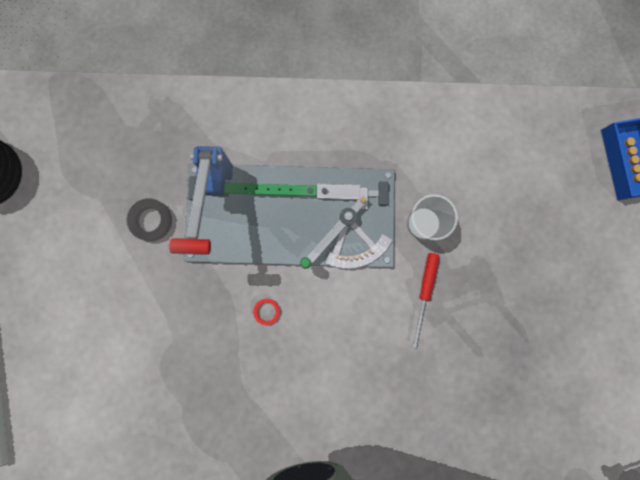

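The scene shows the machine roughly aligned with the world axes. In the top view the plate spans about (187..395, 166..268), the red handle is at (190,246), the green knob at (306,263), the pivot at (348,215) and the pins around (340..385, 250). The next step is to measure these.

```bash
cat > h.py <<'E'
import numpy as np, cv2
def cloud(f):
    z=np.load(f); p,d,K,T=z["p"],z["d"],z["K"],z["T"]
    v,u=np.mgrid[:480,:640]
    P=np.stack([(u-K[0,2])/K[0,0]*d,(v-K[1,2])/K[1,1]*d,d],-1)@T[:3,:3].T+T[:3,3]
    return p,d,P,K,T
def rayz(u,v,h,K,T):
    r=T[:3,:3]@np.array([(u-K[0,2])/K[0,0],(v-K[1,2])/K[1,1],1]); o=T[:3,3]
    return o+r*(h-o[2])/r[2]
E
python3 - <<'E'
from h import *
p,d,P,K,T=cloud("top0.npz")
crop=p[140:280,170:410]; cv2.imwrite("pics/topz.png",cv2.resize(crop,None,fx=3.3,fy=3.3,interpolation=cv2.INTER_CUBIC)[...,::-1])
crop=p[190:275,295:400]; cv2.imwrite("pics/topzz.png",cv2.resize(crop,None,fx=7,fy=7,interpolation=cv2.INTER_CUBIC)[...,::-1])
ps,ds,Ps,Ks,Ts=cloud("scene0.npz")
cv2.imwrite("pics/scz.png",cv2.resize(ps[220:360,250:390],None,fx=4.2,fy=4.2,interpolation=cv2.INTER_CUBIC)[...,::-1])
# plate mask
m=(np.abs(P[...,2]-.018)<.006); m[:, :150]=0; m[:, 450:]=0; m[:140]=0; m[285:]=0
m=cv2.morphologyEx(m.astype(np.uint8),cv2.MORPH_CLOSE,np.ones((3,3)))
n,l,st,_=cv2.connectedComponentsWithStats(m); i=1+st[1:,4].argmax(); print(st[i])
q=P[l==i][:,:2]; r=cv2.minAreaRect(q.astype(np.float32)); print(r, cv2.boxPoints(r))
def col(p,P,d,c):
    hsv=cv2.cvtColor(p,cv2.COLOR_RGB2HSV)
    lo,hi={'g':((50,120,40),(75,255,255)),'r':((0,170,80),(8,255,255))}[c]
    m=cv2.inRange(hsv,lo,hi); n,l,st,ce=cv2.connectedComponentsWithStats(m)
    for i in range(1,n):
        if st[i,4]>15: 
            X=P[(l==i)&(d>0)]; print(c,st[i],ce[i].round(1),np.median(X,0).round(4),X[:,2].max().round(3),X.min(0).round(3),X.max(0).round(3))
for a in ((p,P,d),(ps,Ps,ds)):
    print('--')
    for c in 'gr': col(*a,c)
E
```

```text
[ 184  194  173   71 8622]
((0.6094931960105896, 0.12907907366752625), (0.3306531608104706, 0.19999858736991882), 79.82465362548828) [[ 0.48185992 -0.0159812 ]
 [ 0.67871284 -0.05131319]
 [ 0.73712647  0.27413934]
 [ 0.54027355  0.30947134]]
--
g [243 185  62  10 515] [275.1 189.4] [0.6928 0.1181 0.0362] 0.043 [0.683 0.059 0.029] [0.704 0.186 0.043]
g [311 187   5   9  26] [313.9 191.3] [0.6901 0.0383 0.037 ] 0.04 [0.683 0.036 0.033] [0.701 0.044 0.04 ]
g [301 258   9   9  63] [305.2 262.4] [0.5395 0.0517 0.1069] 0.11 [0.532 0.044 0.102] [0.548 0.06  0.11 ]
r [182 240  28  13 300] [197.4 245.7] [0.5533 0.2232 0.2596] 0.264 [0.543 0.206 0.249] [0.564 0.249 0.264]
r [420 254  19  46 479] [429. 276.] [ 0.5221 -0.2051  0.0243] 0.031 [ 0.474 -0.226  0.015] [ 0.568 -0.188  0.031]
r [254 300  25  24 191] [266.  311.5] [0.439  0.1326 0.0127] 0.018 [0.415 0.106 0.008] [0.463 0.157 0.018]
--
g [353 220  44  70 621] [374.1 254.4] [0.6945 0.1329 0.037 ] 0.043 [0.683 0.028 0.018] [0.704 0.259 0.043]
g [298 238   8  17 121] [301.5 245.8] [0.5432 0.043  0.0967] 0.11 [0.533 0.037 0.058] [0.55  0.056 0.11 ]
r [335 134  20  25 252] [344.7 145.9] [0.5571 0.2259 0.2592] 0.265 [0.544 0.202 0.24 ] [0.567 0.263 0.265]
r [273 215  21  19 169] [282.8 224.2] [0.441  0.1266 0.0123] 0.019 [0.415 0.101 0.003] [0.467 0.152 0.019]
r [221 331  38  33 465] [239.7 347.1] [ 0.5264 -0.2131  0.0248] 0.033 [ 0.473 -0.231  0.008] [ 0.572 -0.193  0.033]
```

View pics/topz.png

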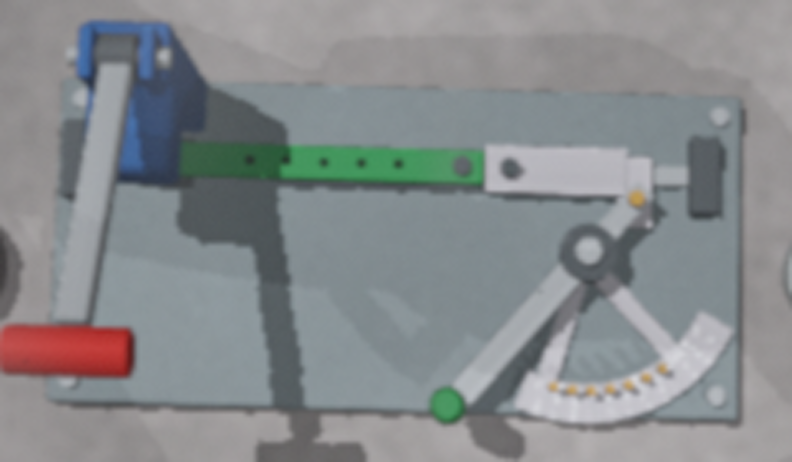

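View pics/topzz.png

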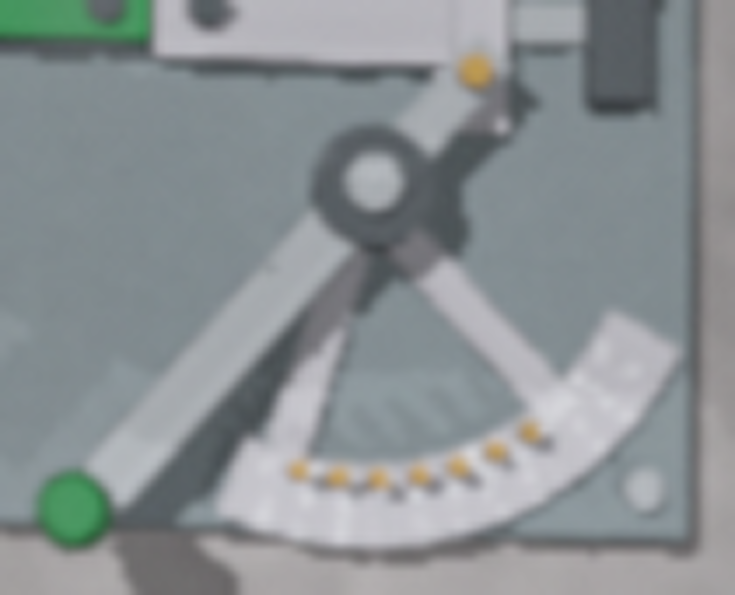

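View pics/scz.png

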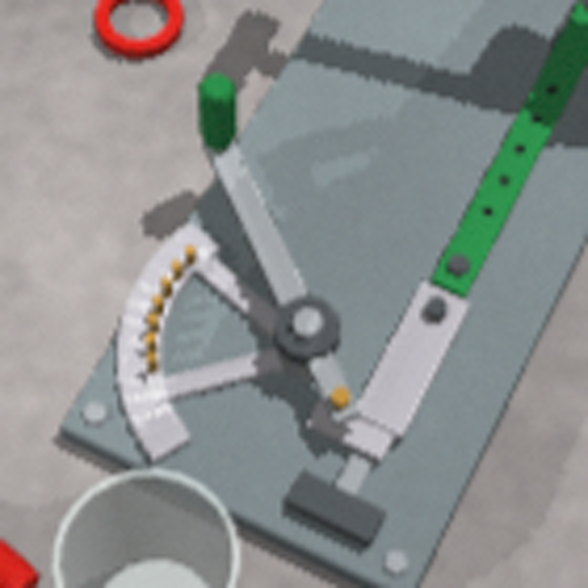

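Pins are at zoomed positions (298,470) to (530,433), with the hub at (374,182). I'll fit the machine pose.

```bash
python3 - <<'E'
from h import *
from scipy.optimize import least_squares
p,d,P,K,T=cloud("top0.npz")
f=lambda a,s,u0,v0,h:np.array([rayz((x+.5)/s-.5+u0,(y+.5)/s-.5+v0,h,K,T)[:2] for x,y in a])
pins=f([(298,470),(338,479),(378,480),(420,476),(459,467),(496,452),(530,433)],7,295,190,.039)
knob=f([(73,509)],7,295,190,.106)[0]
hub=f([(374,182)],7,295,190,.060)[0]
print("pins",pins.round(4).tolist(),"knob",knob,"hub",hub)
cor=f([(62,82),(742,97),(741,420),(50,400)],3.3,170,140,.018)
M=np.array([(130,220),(130,-220),(-80,-220),(-80,220)])/1000
han=np.array(rayz(190,246,.261,K,T)[:2]); print("corners",cor.round(4),"handle",han)
R=lambda t:np.array([[np.cos(t),-np.sin(t)],[np.sin(t),np.cos(t)]])
r=least_squares(lambda x:((M@R(x[2]).T+x[:2])-cor).ravel(),[.6,.1,0]);print("mach",r.x,r.fun.round(4))
t=r.x[2]; tp=lambda m:np.array(m)@R(t).T+r.x[:2]
print("pivot",tp([.02,-.12]),"handle",tp([.105-.19*np.cos(.45),.15]), "knob0",tp([.02-.13*np.cos(.7),-.12+.13*np.sin(.7)]))
k=np.arange(7)
# fit pivot & sector angle (x: pivot, angle of first pin)
def pr(x): a=x[2]+.14*k; return x[:2]+.085*np.c_[np.cos(a),np.sin(a)]
q=least_squares(lambda x:np.r_[(pr(x)-pins).ravel(),(x[:2]-tp([.02,-.12]))*1.5,(np.linalg.norm(knob-x[:2])-.13)],[*hub,3.]);print(q.x,q.fun.round(4))
px=q.x[:2]; mid=q.x[2]+.14*3.5; print("mid angle",mid,"joint target",mid-(np.pi+t-.7),"target knob",px+.13*np.array([np.cos(mid),np.sin(mid)]))
print("rest angle",np.arctan2(*(knob-px)[::-1]),"model",np.pi+t-.7-2*np.pi)
E
```

```text
pins [[0.556, -0.0129], [0.5536, -0.0247], [0.5537, -0.0364], [0.5552, -0.0487], [0.5581, -0.0601], [0.5628, -0.0709], [0.5687, -0.0808]] knob [0.53936476 0.05183698] hub [ 0.63874499 -0.03194241]
corners [[ 0.7453  0.3071]
 [ 0.7479 -0.1321]
 [ 0.5391 -0.1339]
 [ 0.54    0.3042]] handle [0.55268663 0.2348076 ]
mach [0.61806776 0.08624779 0.00375072] [ 0.002  -0.0004  0.001  -0.0012 -0.0003 -0.0002 -0.0027  0.0017]
pivot [ 0.63851771 -0.03367635] handle [0.55142067 0.23599887] knob0 [0.5387748  0.04969843]
[ 0.63859098 -0.03322264  2.90164676] [ 0.0001 -0.0002  0.0004 -0.0001 -0.     -0.0002 -0.0002  0.0003 -0.0002
  0.0001 -0.0004 -0.0001 -0.0003 -0.0004  0.0001  0.0007  0.0007]
mid angle 3.3916467643196415 joint target 0.9463033885182877 target knob [ 0.51263411 -0.06539197]
rest angle 2.432916560561139 model -3.8378419313782324
```

Request:
{"op": "send_rows", "data": {"steps": [0,0,0,-0.028,0,0,5,0,0,0,-0.028,0,0,5,0,0,0,-0.028,0,0,5,0,0,0,-0.028,0,0,4.7,0,0,0,0,0,0,0]}}

```text
time_s: 0.6
tool_pos: [0.1931, -0.538, 0.3146]
tool_rot: [-3.128, 0.021, 0.004]
ft_force: [0.2, -0.9, 0.6]
gripper_width: 0.0573
```

Request:
{"op": "send_rows", "data": {"steps": [0,0.021,-0.043,0,0,0,0,0,0.021,-0.043,0,0,0,0,0,0.021,-0.043,0,0,0,0,0,0.021,-0.043,0,0,0,0,0,0.021,-0.043,0,0,0,0,0,0.021,-0.043,0,0,0,0,0,0.021,-0.043,0,0,0,0,0,0.021,-0.043,0,0,0,0,0,0.021,-0.043,0,0,0,0,0,0.021,-0.043,0,0,0,0,0,0.021,-0.043,0,0,0,0,0,0.021,-0.043,0,0,0,0,0,0.021,-0.043,0,0,0,0,0,0.021,-0.043,0,0,0,0,0,0.021,-0.043,0,0,0,0,0,0.021,-0.043,0,0,0,0]}}

```text
time_s: 2.2
tool_pos: [0.5334, 0.175, 0.2987]
tool_rot: [-3.11, 0.004, 0.046]
ft_force: [0.6, -0.1, 0.5]
gripper_width: 0.0004
```

```bash
python3 - <<'E'
from workcell import env
from scipy.spatial.transform import Rotation as R
s=env.observe();print(s['joints'].round(3),s['tool_pos'].round(4),R.from_rotvec(s['tool_rot']).as_matrix().round(3),s['time_s'])
E
```

```text
[0.141 0.135 1.434 0.035 1.597 1.715] [0.5334 0.175  0.2987] [[ 1.    -0.003 -0.029]
 [-0.002 -0.999  0.032]
 [-0.03  -0.031 -0.999]] 2.2
```

Request:
{"op": "send_rows", "data": {"steps": [0,0.008,-0.03,0,-1,1,0,0,0.008,-0.03,0,-0.8,0.7,0,0,0,0,0,0,0,0,0,0,0,0,0,0,0]}}

```text
time_s: 2.6
tool_pos: [0.5474, 0.2427, 0.2894]
tool_rot: [3.138, 0.017, -0.019]
ft_force: [-0.0, -0.1, 0.6]
gripper_width: 0.0003
```

```bash
python3 - <<'E'
from workcell import env,optics
import cv2
from scipy.spatial.transform import Rotation as R
s=env.observe();print(s['joints'].round(3),s['tool_pos'].round(4),R.from_rotvec(s['tool_rot']).as_matrix().round(3),s['time_s'])
p,d=optics.read_camera("scene"); cv2.imwrite("pics/s1.png",cv2.resize(p[60:300,200:520],None,fx=2.5,fy=2.5)[...,::-1])
E
```

```text
[ 0.273  0.216  1.358 -0.     1.58   1.833] [0.5474 0.2427 0.2894] [[ 1.     0.011 -0.012]
 [ 0.011 -1.    -0.003]
 [-0.012  0.003 -1.   ]] 2.6
```

View pics/s1.png

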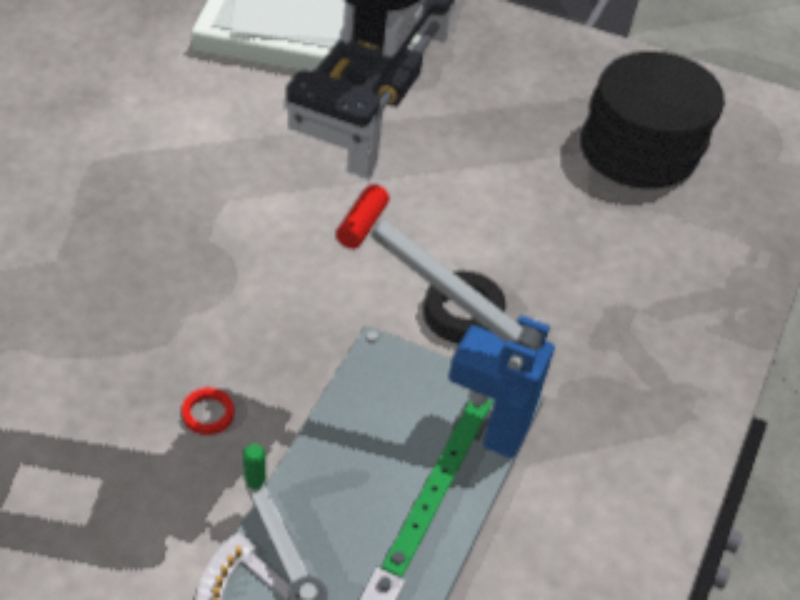

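Request:
{"op": "send_rows", "data": {"steps": [0,0.005,0.006,0.01,0,0,0,0,0,0,0.01,0,0,0,0,0,0,0.01,0,0,0,0,-0.003,0,0.01,0,0,0,0,-0.004,0,0.01,0,0,0,0,-0.003,0,0.01,0,0,0,0,0,0,0,0,0,0]}}

```text
time_s: 3.35
tool_pos: [0.542, 0.2331, 0.2268]
tool_rot: [-3.14, -0.008, 0.014]
ft_force: [-0.8, 1.3, 3.9]
gripper_width: 0.0003
```

Request:
{"op": "send_rows", "data": {"steps": [0,-0.002,0,0.012,0,0,0,0,-0.002,0,0.012,0,0,0,0,-0.002,0,0.012,0,0,0,0,-0.001,0,0.012,0,0,0,0,0,0,0.01,0,0,0,0,0,0,0.006,0,0,0,0,0,0,0.003,0,0,0]}}

```text
time_s: 4.05
tool_pos: [0.5382, 0.2331, 0.1632]
tool_rot: [-3.14, -0.01, -0.007]
ft_force: [-0.9, 1.9, 6.0]
gripper_width: 0.0003
```

Request:
{"op": "send_rows", "data": {"steps": [0,0,0,0.004,0,0,0,0,0,0,0.004,0,0,0,0,0,0,0.004,0,0,0,0,0,0,0.003,0,0,0,0,0,0,0.002,0,0,0]}}

```text
time_s: 4.55
tool_pos: [0.5486, 0.2331, 0.1588]
tool_rot: [-3.14, -0.012, -0.048]
ft_force: [0.3, 1.0, 6.6]
gripper_width: 0.0005
```

```bash
python3 - <<'E'
from workcell import env,optics
import cv2
from scipy.spatial.transform import Rotation as R
s=env.observe();print(s['joints'].round(3),s['tool_pos'].round(4),R.from_rotvec(s['tool_rot']).as_matrix().round(3),s['time_s'],s['ft_force'])
p,d=optics.read_camera("scene"); cv2.imwrite("pics/s2.png",cv2.resize(p[80:260,260:500],None,fx=3.3,fy=3.3)[...,::-1])
E
```

```text
[ 0.261  0.271  1.562 -0.007  1.278  1.826] [0.5486 0.2331 0.1588] [[ 0.999  0.008  0.031]
 [ 0.008 -1.     0.001]
 [ 0.031 -0.001 -1.   ]] 4.55 [0.33625931 0.95233239 6.56683862]
```

View pics/s2.png

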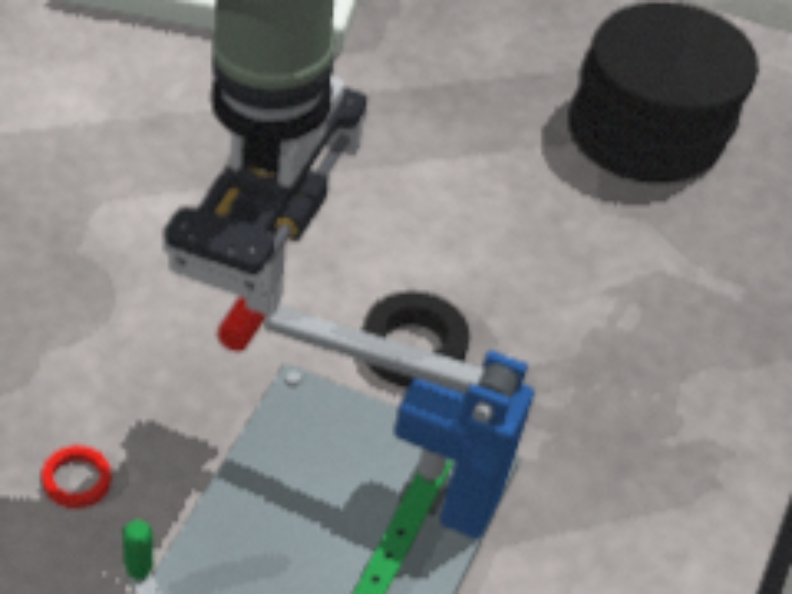

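Request:
{"op": "send_rows", "data": {"steps": [0,-0.004,0,-0.006,0,-0.9,0,0,-0.008,0,-0.003,0,-0.9,0,0,-0.003,0,0,0,0,0,0,0,0,0,0,0,0]}}

```text
time_s: 5.0
tool_pos: [0.5396, 0.2332, 0.1737]
tool_rot: [-3.14, -0.012, -0.023]
ft_force: [-0.9, 0.7, 6.0]
gripper_width: -0.0
```

Request:
{"op": "send_rows", "data": {"steps": [0,-0.006,0,-0.001,0,-1,0,0,-0.004,0,0,0,0,0,0,-0.002,0,0.005,0,0,0,0,-0.001,0,0.007,0,0,0,0,0,0,0.007,0,0,0]}}

```text
time_s: 5.5
tool_pos: [0.5321, 0.2332, 0.1623]
tool_rot: [-3.139, -0.014, -0.019]
ft_force: [-0.2, 0.6, 6.6]
gripper_width: 0.0007
```

Request:
{"op": "send_rows", "data": {"steps": [0,-0.001,0,0.005,0,0,0,0,-0.001,0,0.005,0,0,0,0,-0.001,0,0.005,0,0,0]}}

```text
time_s: 5.8
tool_pos: [0.5369, 0.2333, 0.1581]
tool_rot: [-3.139, -0.015, -0.049]
ft_force: [-1.7, -2.3, 20.4]
gripper_width: 0.0002
```

Request:
{"op": "send_rows", "data": {"steps": [0,-0.001,0,0.001,0,0,0,0,-0.001,0,0.001,0,0,0,0,-0.001,0,0.001,0,0,0]}}

```text
time_s: 6.1
tool_pos: [0.538, 0.2332, 0.1615]
tool_rot: [-3.139, -0.016, -0.066]
ft_force: [0.2, 0.3, 5.7]
gripper_width: 0.0007
```

```bash
python3 - <<'E'
from workcell import env,optics
import cv2
s=env.observe();print(s['tool_pos'].round(4),s['time_s'],s['ft_force'])
p,d=optics.read_camera("scene"); cv2.imwrite("pics/s3.png",cv2.resize(p[80:260,260:500],None,fx=3.3,fy=3.3)[...,::-1])
E
```

```text
[0.538  0.2332 0.1615] 6.1 [0.24304818 0.26103499 5.73590537]
```

View pics/s3.png

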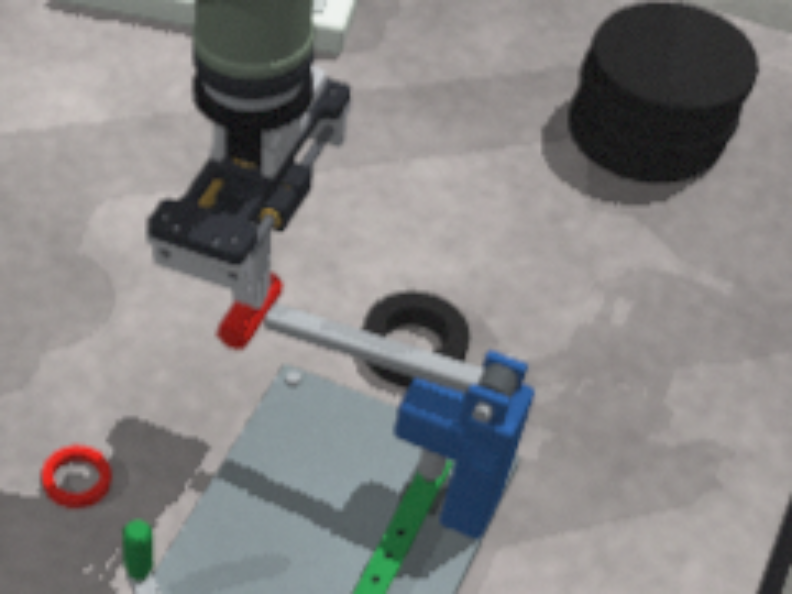

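Request:
{"op": "send_rows", "data": {"steps": [0,-0.002,0,0.005,0,-1.5,0,0,-0.002,0,0.005,0,-1.5,0,0,-0.002,0,0.005,0,-1,0,0,-0.002,0,0.005,0,-0.5,0,0,-0.001,0,0.005,0,-0.5,0]}}

```text
time_s: 6.65
tool_pos: [0.5438, 0.2332, 0.1582]
tool_rot: [-3.139, -0.019, 0.016]
ft_force: [-0.8, -1.4, 16.0]
gripper_width: 0.0004
```

Request:
{"op": "send_rows", "data": {"steps": [0,-0.001,0,0.005,0,0,0,0,-0.001,0,0.005,0,0,0,0,-0.001,0,0.005,0,0,0]}}

```text
time_s: 6.95
tool_pos: [0.5527, 0.2332, 0.1554]
tool_rot: [-3.137, -0.018, -0.03]
ft_force: [-0.2, 0.5, 10.6]
gripper_width: 0.0003
```

Request:
{"op": "send_rows", "data": {"steps": [0,0,0,-0.01,0,0,0,0,0,0,-0.015,0,-0.5,0,0,0,0,-0.015,0,-0.5,0,0,0,0,-0.015,0,0,0,0,0,0,-0.015,0,0,0,0,0,0,-0.02,0,0,0,0,0,0,-0.02,0,0,0,0,0,0,-0.02,0,0,0,0,0,0,-0.02,0,0,0,0,0,0,-0.02,0,0,0,0,0,0,0,0,0,0,0,0,0,0,0,0,0]}}

```text
time_s: 8.15
tool_pos: [0.5599, 0.2285, 0.3363]
tool_rot: [3.138, 0.014, 0.044]
ft_force: [0.1, -0.4, -0.5]
gripper_width: 0.0006
```

```bash
python3 - <<'E'
from workcell import env,optics
import cv2
s=env.observe();print(s['tool_pos'].round(4),s['tool_rot'].round(3),s['time_s'],s['ft_force'])
p,d=optics.read_camera("scene"); cv2.imwrite("pics/s4.png",p[...,::-1])
from scipy.spatial.transform import Rotation as R
print(R.from_rotvec(s['tool_rot']).as_matrix().round(3))
E
```

```text
[0.5599 0.2285 0.3363] [3.138 0.014 0.044] 8.15 [ 0.09106131 -0.42212425 -0.5006679 ]
[[ 1.     0.009  0.028]
 [ 0.009 -1.    -0.003]
 [ 0.028  0.003 -1.   ]]
```

View pics/s4.png

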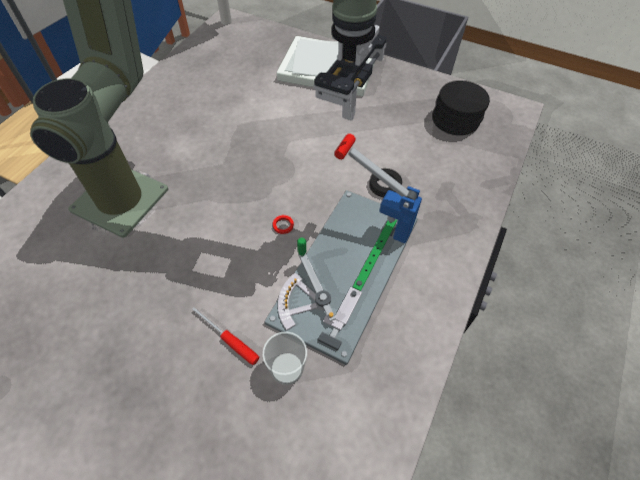

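Request:
{"op": "send_rows", "data": {"steps": [0.06,-0.004,0.036,0,0,-0.8,0,0.06,-0.004,0.036,0,0,-0.8,0,0.06,-0.004,0.036,0.02,0,0,0,0.06,-0.004,0.036,0.03,0,0,0,0.06,-0.003,0.034,0.03,0,0,0,0.06,0,0,0.03,0,0,0,0.06,0,0,0,0,0,0,0.06,0,0,0,0,0,0]}}

```text
time_s: 9.0
tool_pos: [0.5336, 0.0435, 0.2104]
tool_rot: [3.137, 0.019, -0.036]
ft_force: [0.2, 0.4, 0.0]
gripper_width: 0.0592
```

```bash
python3 - <<'E'
from workcell import env,optics
import cv2, numpy as np
s=env.observe();print(s['tool_pos'].round(4),s['tool_rot'].round(3),s['time_s'],s['ft_force'])
c=optics.get_calibration("wrist")
p,d=optics.read_camera("wrist"); cv2.imwrite("pics/w4.png",p[...,::-1]); np.savez("w4.npz",p=p,d=d,K=c["camera_matrix"],T=c["T"])
from scipy.spatial.transform import Rotation as R
print(R.from_rotvec(s['tool_rot']).as_matrix().round(3))
E
```

```text
[0.5336 0.0435 0.2104] [ 3.137  0.019 -0.036] 9.0 [0.17335888 0.44063415 0.04693469]
[[ 1.     0.012 -0.023]
 [ 0.012 -1.    -0.005]
 [-0.023  0.004 -1.   ]]
```

View pics/w4.png

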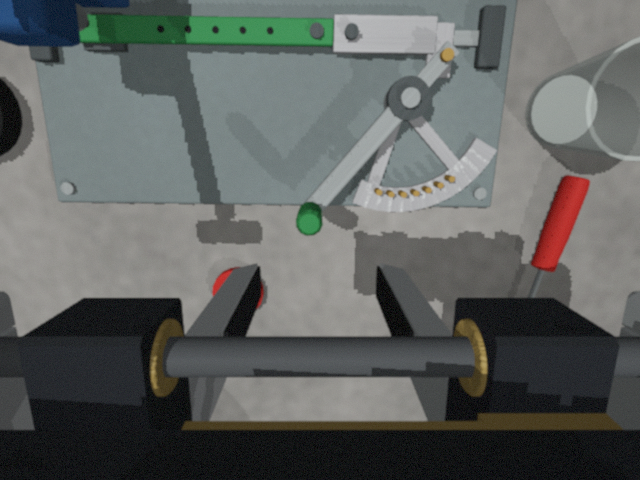

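The wrist view shows the knob top at (309,214), the hub at (411,97) and the pins from (378,190) to (451,179). I'll re-measure from this view.

```bash
python3 - <<'E'
from h import *
from scipy.optimize import least_squares
p,d,P,K,T=cloud("w4.npz")
hsv=cv2.cvtColor(p,cv2.COLOR_RGB2HSV)
m=cv2.inRange(hsv,(12,120,120),(25,255,255)); m[:165]=0;m[210:]=0;m[:,:350]=0;m[:,500:]=0
n,l,st,ce=cv2.connectedComponentsWithStats(m)
C=sorted([tuple(ce[i]) for i in range(1,n) if st[i,4]>4]);print(np.round(C,1).tolist(),st[1:,4])
X=P[(cv2.inRange(hsv,(50,120,40),(75,255,255))>0)&(P[...,2]>.100)&(P[...,2]<.115)]; print("knob top",len(X),X.mean(0),(X.min(0)+X.max(0))/2)
hub=rayz(411,97,.06,K,T); print("hub",hub)
if len(C)==7:
    pins=np.array([rayz(u,v,.039,K,T)[:2] for u,v in C]); k=np.arange(7)
    def pr(x): a=x[2]+.14*k; return x[:2]+.085*np.c_[np.cos(a),np.sin(a)]
    q=least_squares(lambda x:np.r_[(pr(x)-pins).ravel(),(x[:2]-hub[:2])*.3],[*hub[:2],3.]);print(q.x,q.fun.round(4))
    kn=X.mean(0)[:2]; a=np.arctan2(*(kn-q.x[:2])[::-1]); mid=q.x[2]+.49
    print("rest",a,"R",np.linalg.norm(kn-q.x[:2]),"mid",mid,"target",q.x[:2]+.13*np.array([np.cos(mid),np.sin(mid)]),"dq",mid-a)
E
```

```text
[[377.8, 191.4], [390.2, 193.4], [402.5, 193.8], [415.2, 192.5], [427.4, 189.7], [439.4, 184.8], [450.9, 178.6]] [22 20 20 19 22 19 20]
knob top 501 [0.54347268 0.05236454 0.10552429] [0.60340257 0.12748906 0.10422924]
hub [ 0.63990252 -0.03352441  0.06      ]
[ 0.64044971 -0.03325358  2.90609389] [ 0.0001 -0.0001 -0.0001  0.0001 -0.0001 -0.0001 -0.0001  0.0001  0.0001
 -0.     -0.0001  0.      0.     -0.      0.0002  0.0001]
rest 2.418322606575367 R 0.12936385164563846 mid 3.3960938860969145 target [ 0.51463714 -0.06598273] dq 0.9777712795215474
```

Request:
{"op": "send_rows", "data": {"steps": [0.06,0.006,-0.008,0.02,0,1.2,0,0.06,0,0,0.02,0,0,0,0.06,0,0,0.02,0,0,0,0.06,0,0,0,0,0,0]}}

```text
time_s: 9.45
tool_pos: [0.5447, 0.0548, 0.1559]
tool_rot: [3.136, 0.028, 0.018]
ft_force: [0.5, 0.4, 0.0]
gripper_width: 0.0604
```

```bash
cat > st.py <<'E'
from workcell import env
from scipy.spatial.transform import Rotation as R
s=env.observe();print(s['time_s'],s['tool_pos'].round(4),s['ft_force'].round(2),s['gripper_width'])
print(R.from_rotvec(s['tool_rot']).as_matrix().round(3).tolist())
E
python3 st.py
```

```text
9.45 [0.5447 0.0548 0.1559] [0.52 0.38 0.05] 0.060388252876641374
[[1.0, 0.018, 0.011], [0.018, -1.0, -0.005], [0.011, 0.005, -1.0]]
```

Request:
{"op": "send_rows", "data": {"steps": [0.06,-0.003,0.003,0.018,0,-0.5,0,0.06,0,0,0.018,0,0,0,0.06,0,0,0.018,0,0,0,0.06,0,0,0.018,0,0,0,0.06,0,0,0.013,0,0,0,0.06,0,0,0,0,0,0,0.06,0,0,0,0,0,0]}}

```text
time_s: 10.15
tool_pos: [0.55, 0.0523, 0.075]
tool_rot: [3.134, 0.035, 0.027]
ft_force: [-0.2, 0.4, 0.4]
gripper_width: 0.0598
```

```bash
python3 st.py; python3 - <<'E'
from workcell import optics
import cv2
p,d=optics.read_camera("wrist"); cv2.imwrite("pics/w5.png",p[...,::-1])
E
```

```text
10.15 [0.55   0.0523 0.075 ] [-0.25  0.36  0.42] 0.05981125681059631
[[1.0, 0.022, 0.017], [0.022, -1.0, -0.007], [0.017, 0.007, -1.0]]
```

View pics/w5.png

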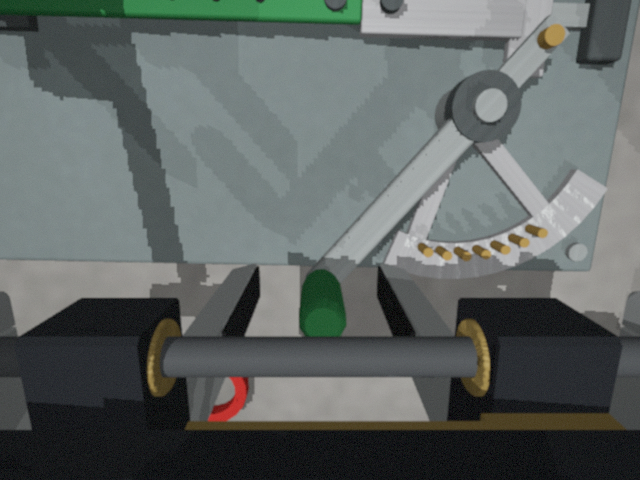

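Request:
{"op": "send_rows", "data": {"steps": [0.06,-0.009,0,0.008,0,-0.8,0,0.05,0,0,0.002,0,0,0,0.05,0,0,0,0,0,0]}}

```text
time_s: 10.5
tool_pos: [0.5421, 0.0519, 0.0664]
tool_rot: [3.134, 0.035, 0.01]
ft_force: [-0.2, 0.3, -0.1]
gripper_width: 0.0509
```

```bash
python3 st.py
```

```text
10.5 [0.5421 0.0519 0.0664] [-0.22  0.35 -0.1 ] 0.050873554802627834
[[1.0, 0.022, 0.006], [0.022, -1.0, -0.007], [0.006, 0.007, -1.0]]
```

Request:
{"op": "send_rows", "data": {"steps": [0.035,0,0,0,0,0,0,0.025,0,0,0,0,0,0,0.01,0,0,0,0,0,0,0.01,0,0,0,0,0,0,0.01,0,0,0,0,0,0]}}

```text
time_s: 11.0
tool_pos: [0.5427, 0.0503, 0.0672]
tool_rot: [3.131, 0.036, 0.012]
ft_force: [-0.4, -0.5, -0.1]
gripper_width: 0.0209
```

```bash
python3 st.py
```

```text
11.0 [0.5427 0.0503 0.0672] [-0.39 -0.48 -0.1 ] 0.020865038291607775
[[1.0, 0.023, 0.008], [0.023, -1.0, -0.01], [0.008, 0.01, -1.0]]
```

Request:
{"op": "send_rows", "data": {"steps": [0,-0.004,0.005,0,0,0,0,0,-0.004,0.005,0,0,0,0,0,-0.004,0.005,0,0,0,0,0,-0.004,0.006,0,0,0,0,0,-0.003,0.006,0,0,0,0,0,-0.003,0.006,0,0,0,0]}}

```text
time_s: 11.6
tool_pos: [0.5233, 0.0196, 0.0673]
tool_rot: [3.14, 0.035, 0.026]
ft_force: [4.2, 4.1, -2.9]
gripper_width: 0.0211
```

```bash
cat >> st.py <<'E'
import numpy as np
v=s['tool_pos'][:2]-np.array([.6400,-.0333]); a=np.arctan2(v[1],v[0])%(2*np.pi); t=np.array([-np.sin(a),np.cos(a)])
print("a",a.round(3),"R",np.linalg.norm(v).round(4),"Ft",(s['ft_force'][:2]@t).round(2),"Fr",(s['ft_force'][:2]@v/.13).round(2))
E
python3 st.py
```

```text
11.6 [0.5233 0.0196 0.0673] [ 4.23  4.12 -2.94] 0.02107433897772105
[[1.0, 0.022, 0.017], [0.022, -1.0, -0.001], [0.017, 0.001, -1.0]]
a 2.716 R 0.1281 Ft -5.5 Fr -2.12
```

Request:
{"op": "send_rows", "data": {"steps": [0,-0.0025,0.006,0,0,-0.4,0,0,-0.002,0.006,0,0,-0.4,0,0,-0.0015,0.005,0,0,0,0]}}

```text
time_s: 11.9
tool_pos: [0.517, 0.003, 0.0672]
tool_rot: [-3.139, -0.033, -0.006]
ft_force: [3.5, 5.9, -3.3]
gripper_width: 0.0211
```

```bash
python3 st.py
```

```text
11.9 [0.517  0.003  0.0672] [ 3.5   5.89 -3.3 ] 0.021132221066287316
[[1.0, 0.021, 0.004], [0.021, -1.0, 0.003], [0.004, -0.003, -1.0]]
a 2.854 R 0.1283 Ft -6.64 Fr -1.66
```

Request:
{"op": "send_rows", "data": {"steps": [0,-0.001,0.004,0,0,0,0]}}

```text
time_s: 12.0
tool_pos: [0.5164, 0.0009, 0.0672]
tool_rot: [-3.134, -0.03, -0.009]
ft_force: [3.8, 9.5, -2.4]
gripper_width: 0.0212
```

```bash
python3 st.py
```

```text
12.0 [0.5164 0.0009 0.0672] [ 3.77  9.49 -2.37] 0.02120239608002192
[[1.0, 0.019, 0.006], [0.019, -1.0, 0.008], [0.006, -0.008, -1.0]]
a 2.872 R 0.1282 Ft -10.15 Fr -1.09
```

Request:
{"op": "send_rows", "data": {"steps": [0,-0.001,0.004,0,0,0,0]}}

```text
time_s: 12.1
tool_pos: [0.5157, -0.0018, 0.0672]
tool_rot: [-3.131, -0.029, -0.012]
ft_force: [3.7, 6.7, -3.6]
gripper_width: 0.021
```

```bash
python3 st.py
```

```text
12.1 [ 0.5157 -0.0018  0.0672] [ 3.66  6.74 -3.65] 0.02095887358168536
[[1.0, 0.019, 0.007], [0.019, -1.0, 0.011], [0.007, -0.011, -1.0]]
a 2.893 R 0.1282 Ft -7.44 Fr -1.86
```

Request:
{"op": "send_rows", "data": {"steps": [0,-0.001,0.004,0,0,0,0]}}

```text
time_s: 12.2
tool_pos: [0.515, -0.0049, 0.0672]
tool_rot: [-3.129, -0.029, -0.014]
ft_force: [4.5, 6.9, -2.3]
gripper_width: 0.0212
```

```bash
python3 st.py
```

```text
12.2 [ 0.515  -0.0049  0.0672] [ 4.45  6.85 -2.27] 0.02123018636768803
[[1.0, 0.019, 0.009], [0.018, -1.0, 0.013], [0.009, -0.013, -1.0]]
a 2.918 R 0.1282 Ft -7.67 Fr -2.79
```

Request:
{"op": "send_rows", "data": {"steps": [0,-0.001,0.005,0,-0.4,-0.3,0,0,-0.001,0.005,0,-0.4,-0.2,0,0,-0.001,0.005,0,-0.3,0,0,0,-0.0005,0.005,0,-0.2,0,0,0,0,0.005,0,0,0,0]}}

```text
time_s: 12.7
tool_pos: [0.5122, -0.0234, 0.0672]
tool_rot: [-3.136, -0.024, -0.009]
ft_force: [1.4, 7.5, -1.2]
gripper_width: 0.0213
```

```bash
python3 st.py
```

```text
12.7 [ 0.5122 -0.0234  0.0672] [ 1.44  7.47 -1.16] 0.021297869934530148
[[1.0, 0.015, 0.005], [0.015, -1.0, 0.005], [0.005, -0.005, -1.0]]
a 3.064 R 0.1282 Ft -7.56 Fr -0.85
```

Request:
{"op": "send_rows", "data": {"steps": [0,0,0.005,0,-0.3,0,0,0,0,0.005,0,-0.2,0,0,0,0,0.005,0,-0.2,0,0,0,0,0.005,0,0,0,0,0,0.0005,0.005,0,0,0,0]}}

```text
time_s: 13.2
tool_pos: [0.512, -0.0397, 0.0672]
tool_rot: [-3.129, -0.019, -0.012]
ft_force: [2.9, 7.1, 0.1]
gripper_width: 0.021
```

```bash
python3 st.py
```

```text
13.2 [ 0.512  -0.0397  0.0672] [2.88 7.11 0.09] 0.020985731321841956
[[1.0, 0.012, 0.008], [0.012, -1.0, 0.013], [0.008, -0.012, -1.0]]
a 3.191 R 0.1282 Ft -6.96 Fr -3.19
```

Request:
{"op": "send_rows", "data": {"steps": [0,0.0005,0.005,0,-0.4,-0.2,0,0,0.0005,0.005,0,-0.3,-0.2,0,0,0.0005,0.005,0,-0.2,0,0]}}

```text
time_s: 13.5
tool_pos: [0.5129, -0.0509, 0.0672]
tool_rot: [-3.137, -0.018, -0.002]
ft_force: [4.2, 8.0, -1.7]
gripper_width: 0.0212
```

```bash
python3 st.py
```

```text
13.5 [ 0.5129 -0.0509  0.0672] [ 4.18  8.02 -1.71] 0.02118104215596037
[[1.0, 0.012, 0.001], [0.012, -1.0, 0.005], [0.001, -0.005, -1.0]]
a 3.279 R 0.1283 Ft -7.37 Fr -5.18
```

Request:
{"op": "send_rows", "data": {"steps": [0,0.0005,0.005,0,0,0,0]}}

```text
time_s: 13.6
tool_pos: [0.5131, -0.0528, 0.0671]
tool_rot: [-3.13, -0.016, -0.002]
ft_force: [3.2, 13.7, 0.5]
gripper_width: 0.0213
```

```bash
python3 st.py
```

```text
13.6 [ 0.5131 -0.0528  0.0671] [ 3.15 13.71  0.47] 0.02127140630910206
[[1.0, 0.01, 0.001], [0.01, -1.0, 0.012], [0.002, -0.012, -1.0]]
a 3.294 R 0.1283 Ft -13.07 Fr -5.13
```

Request:
{"op": "send_rows", "data": {"steps": [0,0.001,0.004,0,0,0,0]}}

```text
time_s: 13.7
tool_pos: [0.5135, -0.0545, 0.0671]
tool_rot: [-3.125, -0.015, -0.001]
ft_force: [0.4, 9.1, 1.2]
gripper_width: 0.0208
```

```bash
python3 st.py
```

```text
13.7 [ 0.5135 -0.0545  0.0671] [0.37 9.1  1.21] 0.020838099666305752
[[1.0, 0.01, 0.0], [0.01, -1.0, 0.016], [0.001, -0.016, -1.0]]
a 3.308 R 0.1283 Ft -8.91 Fr -1.84
```

Request:
{"op": "send_rows", "data": {"steps": [0,0.0005,0.004,0,-0.4,0,0,0,0.0005,0.004,0,-0.4,0,0]}}

```text
time_s: 13.9
tool_pos: [0.5142, -0.0587, 0.0672]
tool_rot: [-3.131, -0.014, -0.002]
ft_force: [2.8, 7.9, -1.6]
gripper_width: 0.021
```

```bash
python3 st.py
```

```text
13.9 [ 0.5142 -0.0587  0.0672] [ 2.82  7.94 -1.63] 0.02099889463750643
[[1.0, 0.009, 0.001], [0.009, -1.0, 0.01], [0.002, -0.01, -1.0]]
a 3.34 R 0.1283 Ft -7.22 Fr -4.28
```

Request:
{"op": "send_rows", "data": {"steps": [0,0.0005,0.004,0,-0.2,0,0,0,0.001,0.003,0,-0.2,0,0]}}

```text
time_s: 14.1
tool_pos: [0.515, -0.0622, 0.0671]
tool_rot: [-3.132, -0.013, -0.002]
ft_force: [0.5, 7.8, 0.1]
gripper_width: 0.0216
```

```bash
python3 st.py
```

```text
14.1 [ 0.515  -0.0622  0.0671] [0.51 7.76 0.13] 0.021634281379666543
[[1.0, 0.008, 0.001], [0.008, -1.0, 0.01], [0.001, -0.01, -1.0]]
a 3.369 R 0.1283 Ft -7.45 Fr -2.21
```

Request:
{"op": "send_rows", "data": {"steps": [0,0.001,0.004,0,-0.2,0,0]}}

```text
time_s: 14.2
tool_pos: [0.5155, -0.0646, 0.0672]
tool_rot: [-3.132, -0.013, -0.002]
ft_force: [2.0, 6.6, -0.4]
gripper_width: 0.0215
```

```bash
python3 st.py; python3 - <<'E'
from workcell import env,optics
import cv2,numpy as np
for i in range(14):
    n=("top","wrist","scene")[i%3]
    c=optics.get_calibration(n)
    p,d=optics.read_camera(n); s=env.observe(); print(s['time_s'],s['tool_pos'].round(4),s['ft_force'].round(1))
    if i>10: cv2.imwrite(f"pics/f_{n}.png",p[...,::-1]); np.savez(f"f_{n}.npz",p=p,d=d,K=c["camera_matrix"],T=c["T"])
E
python3 st.py
```

```text
14.2 [ 0.5155 -0.0646  0.0672] [ 1.98  6.63 -0.42] 0.02149833709211523
[[1.0, 0.008, 0.001], [0.008, -1.0, 0.009], [0.001, -0.009, -1.0]]
a 3.388 R 0.1284 Ft -5.95 Fr -3.49
14.25 [ 0.5157 -0.0653  0.0672] [ 3.4  5.5 -1.8]
14.3 [ 0.5157 -0.0655  0.0672] [ 2.4  5.8 -0.6]
14.35 [ 0.5158 -0.0656  0.0672] [ 1.6  4.4 -1.5]
14.4 [ 0.5157 -0.0655  0.0672] [ 1.5  4.8 -1.2]
14.45 [ 0.5157 -0.0656  0.0672] [ 2.4  4.6 -0.9]
14.5 [ 0.5158 -0.0656  0.0672] [ 2.2  4.7 -1.6]
14.55 [ 0.5157 -0.0656  0.0672] [ 2.6  4.9 -1.5]
14.6 [ 0.5158 -0.0656  0.0672] [2.6 4.8 0.2]
14.65 [ 0.5158 -0.0656  0.0672] [ 2.1  4.3 -0.9]
14.7 [ 0.5158 -0.0656  0.0672] [ 2.5  5.5 -0.3]
14.75 [ 0.5158 -0.0656  0.0672] [ 2.3  5.4 -1.1]
14.8 [ 0.5157 -0.0656  0.0672] [ 2.7  5.2 -2.2]
14.85 [ 0.5158 -0.0656  0.0672] [ 2.   5.  -1.8]
14.9 [ 0.5158 -0.0656  0.0672] [ 2.2  5.1 -1.4]
14.9 [ 0.5158 -0.0656  0.0672] [ 2.25  5.14 -1.36] 0.02133036872577649
[[1.0, 0.008, 0.002], [0.008, -1.0, 0.008], [0.002, -0.008, -1.0]]
a 3.396 R 0.1284 Ft -4.41 Fr -3.43
```

View pics/f_wrist.png

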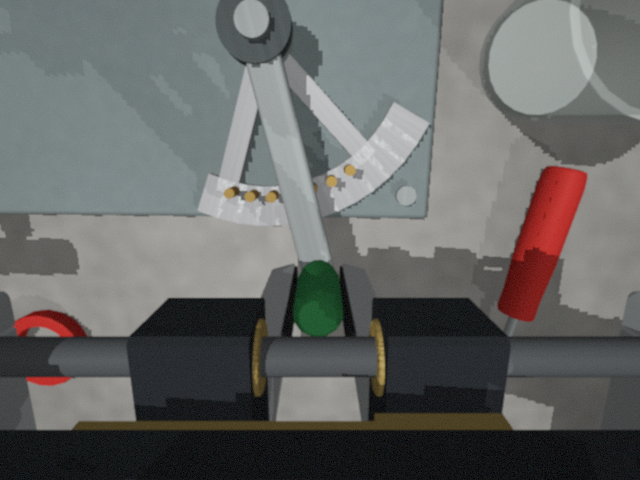

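View pics/f_scene.png

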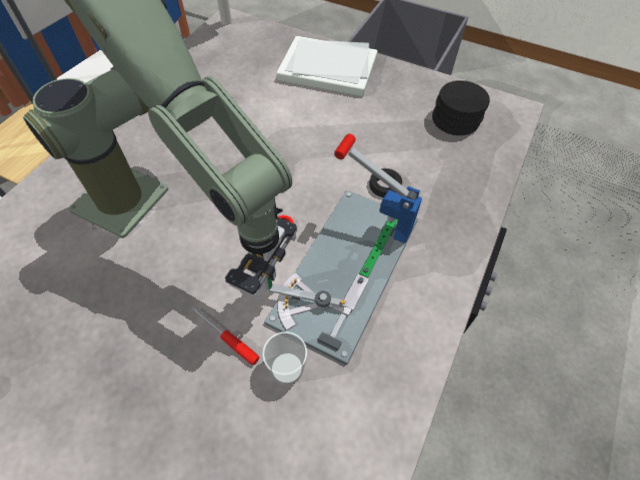

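The wrist view shows pins 1–3 left of the arm at (231,192) to (272,197), and pins 5–7 on the right at (315,188) to (350,170). Pin 4 is hidden under the arm, so the lever sits between pins four and five. In the scene view the press lever is up and the loose things have not moved.

```bash
python3 -c "
from workcell import job
print(job.job_done())"
```

```text
the job is handed in; nothing more can be done
None
```

I punched the bar, let the press lever come back up, moved the feed lever four clicks, and handed the job in at about 15 s while still holding the knob.

- **Press lever:** I pushed the handle down to its stop with shut fingers. The handle rolled and the fingers slid along it, so I re-centred and pushed again. At the stop I read 16–20 N at a handle height of about 145 mm. In the picture after I lifted off, the lever was back at rest and the feed lever had not moved.
- **Feed lever:** The click force peaks I sampled, at pins one and four, came where the pins measured by camera said they should. I did not sample every click separately.
- **Final hold:** Over the last 0.6 s the tool stayed steady to within 0.2 mm. The knob direction measured 3.396 rad against a target of 3.392–3.396 rad from two camera fits. The tangential pull had dropped to about 4.4 N, as expected in a gap. The wrist picture shows the arm between pins four and five, and the scene picture shows the press lever up and the loose things in place.
- **Disagreement:** The first pin measured at a lever angle of about 0.46–0.49 rad, slightly above the stated 0.13–0.43 rad. I put this down to calibration error in the rest angle; the final position relies on the pins themselves, not on that angle.

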